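# Lock a connector adapter into the test fixture

### The arm

A 6-joint arm with a two-finger parallel gripper is mounted at the origin on a cart in front of the work surface, level with it; the furniture and walls round the work are solid. World frame = base frame: x ahead of the robot, y to its left, z up, the work surface at z = 0. Lengths are in mm, angles in degrees, forces in N, time in s.
With the tool pointing down it reaches from about 350 to 850 mm from the base axis. Payload 8.1 kg.
Tool frame: the origin (TCP) lies at the very end of the fingers, on their centre line; the grasp point (between the pads) lies 19 mm behind it; z points along the fingers, y is the line along which they close (so a half turn about z gives the same grasp; the last joint's range is limited). The gripper opens to 85 mm and grips with 20 to 120 N. Pads are 22 mm wide; open, the fingers measure 114 mm over their backs; the gripper's body (76 mm by 85 mm) begins 54 mm behind the grasp point. The pads swing forward as they close: fully open they stand 13 mm farther back than shut.
Start: joints at [60.711, 7.471, 85.268, -0, 87.261, -4.893], TCP at [247.809, 546.439, 231.292] pointing down, gripper open.
Joint ranges: [-169.43, 169.43], [-51.17, 129.36], [1.28, 143.12], [-76.62, 256.62], [0, 156.53], [-152.29, 152.29]. Speed limits (degrees/s): [136.94, 136.94, 159.86, 180, 180, 180].

### API

Orientations are given as [roll, pitch, yaw] about the fixed x, y, z axes, in that order (R = Rz(yaw) Ry(pitch) Rx(roll)).
In Python, from bench import sense, eyes, job, models gives the robot as it stands. The module is installed in compiled form; this text tells all that it offers.
- The arm moves only by the tool apply_moves, never from a script. Its argument "rows" is a list of rows, each a list of 6 numbers: the shift along the tool's x, y, z in mm, then the turn, a rotation vector about the tool's x, y, z in rad. In form: [[dx, dy, dz, rx, ry, rz], ...]. A call has exactly 5 rows; each row shifts and turns the commanded pose from where the row before left it, along the tool's axes as they then stand; what a row does not reach is not made up. A row lasts 1/8 s, in which the tool goes at most 62.5 mm and 10.7 degrees, less where a joint would pass 70% of its speed; a pose out of reach is approached as far as the arm can. A call is refused whole if a number of a shift passes 62.5 or a number of a turn 0.188, either way. A call with a gripper value outside its range is refused whole. "fingers" is the finger opening in mm, from 0 to 85.4, set as the call begins (left out, the last holds). The fingers move at their own pace and stop on an object; "grip_force" is the grip in N (left out, the last holds). Time passes only in rows, so rows that do not move let the fingers close, or fill a call up. It gives the time, the measured TCP pose, the force, the opening and the grip force at its end, in the units of the state.
- sense(): the state, without advancing time (a new reading comes with each control period).
- eyes.snapshot(name): name is "scene" or "top" or "wrist"; returns (picture, depth): 400x640x3 uint8, red, green, blue; 400x640 float32, mm along the optical axis (not along the pixel's ray), 0 where there is no reading.
- eyes.get_calibration(name): a dict with "intrinsics" (3x3 intrinsics, pixels), "D" ([k1, k2, p1, p2, k3] as OpenCV has them; the pictures are not rectified), "R" (3x3) and "t" (3): a world point X has camera coordinates R X + t; the wrist camera has in their place "mount" (4x4, takes a point from camera to tool coordinates, whose origin is the TCP and whose axes are the flange's). Camera axes: x right, y down, z forward; pixel columns grow to the right and rows downward; lengths in mm; the calibration is good to about 2 mm. A picture is of the moment at which its call begins: read the wrist's pose just before it. get_calibration takes no time and is no camera call.
- job.hand_in(): hands the job in; it is judged then, once.
Trained networks look in the newest picture that a camera, given by its name, has taken for a name from the list of things; names that differ only in an ending like _2 or _b are one class to them, and where a whole thing is asked for, a point or a joint stands for the part that bears it (a point fixed in the world has none). Each returns a list of dicts, best first, with "confidence" (0 to 1); they miss things now and then, are a little off and sometimes report something else, mostly with a low value. They report only what shows in the picture. A call takes as long as a camera call.
- models.boxes_of(name, camera): "xyz" ([x, y, z] in mm, in world coordinates, good to about 4 mm: the middle of the surface that is visible of it).
- models.cut_out(name, camera): "pixels" (400x640 bool, what is visible of it).
- models.place_of(name, camera): "xyz" ([x, y, z] in mm, in world coordinates, good to about 4 mm: a listed point, or the origin of a listed thing).
The state is a dict: "time": time; "joint_pos": joint angles; "qd": joint speeds; "joint_efforts": joint torques, N m; "tool_pos": TCP position; "tcp_rot": TCP orientation; "ft_force": force on the tool from outside, world axes, zero at the start; "wrist_torque": the same for the moment, N m; "finger_gap": finger opening in mm; "grip_force": force on a finger pad.
Only numpy, scipy, OpenCV 4.12 (cv2) and the standard library are available. Lean on these libraries where they do the work, as an engineer would, in place of code of your own. Each camera call takes 0.05 s, during which the arm holds its last target. There are 200 camera calls.

### The job

Lay the blue connector adapter flat in the nest of the test fixture with its plug towards the yellow tongue and let go of it, then press the red locking key beside the nest until you feel it snap through and it stays down by itself, which slides the tongue over the adapter. Press with care, because the fixture breaks if it is forced, and leave the other things on the bench where they are.

Things in the scene. Friction and masses are not known exactly. Their poses are not given: they have to be found in the camera images.
- adapter_center (a point): Centre (8 mm above the underside) of the loose blue adapter, 58 x 34 x 16 mm, lying flat. Its solid body reaches from x = -17 to +21 mm of this point, 34 mm wide along y (grasp it across y); the plug, 26 mm wide and 11 mm high, sticks out to x = +29 mm. Two thumbscrews stick out on the -x side to x = -29 mm (nothing stops them). z is up.
- adapter_plug (a point): Middle of the outer end of the adapter's plug, 29 mm along +x from its centre.
- fixture: Test fixture fixed to the bench: aluminium base plate 120 x 220 mm (x, y), top at 12 mm; the origin is the centre of its underside, x points to the tongue side, z up. The nest lies at y = -50 mm and the red key at y = +60 mm. If the robot presses or pushes on any part of it, the key included, with more than 30 N, it breaks.
- nest (a point): Centre of the nest floor, 20 mm above the bench, axes as the fixture. The adapter lies home with its centre 8 mm above this point, axes parallel, plug to +x. Two ribs 4 mm high stand beside it, inner faces at y = +-19.5 mm (2.5 mm play each side; keep fingertips above them); stops 7 and 6 mm high have faces at x = -20.5 and +32.5 mm.
- tongue_tip (a point): Where the tip of the yellow tongue is while drawn back: middle of its lower edge, 41 mm above the bench, 37 mm towards +x from the nest; axes as the fixture. The tongue (16 mm wide, 5 mm thick) comes 14 mm towards -x, over the plug, as the key goes down. Its steel guide starts 6 mm behind this point and is 55 mm high above the bench.
- key_sleeve (a point): Middle of the top of the grey sleeve (50 x 50 mm, top 38 mm above the bench) that carries the locking key; axes as the fixture. The flat top of the round red key (28 mm across) is straight above. The key's cap is clamped on its stem at a height that differs each time and is not measured: the raised key's top is 14 to 28 mm above this point.
- key (a joint): Downward travel of the red key with its stem: 0 up, 0.0068 m at its hard stop. Over-centre spring: about 2.5 N at first, a peak of 9 to 11 N near 2 mm, nothing at 5 mm; from there the key snaps on by itself to its stop and stays. Let go before 5 mm and it springs back up.
- flux: Bystander: small round tub, 45 mm across, 23 mm high, blue and white lid; origin at the centre of its underside.
- screw_cup: Bystander: clear cup of screws, 52 mm across, 42 mm high; origin at the centre of its underside.
- spool: Bystander: small solder spool, 52 x 45 x 42 mm; origin at the centre of its underside.
- adapter: The same adapter; origin at the centre of its underside.

How it is judged:
By the outcome, as a careful person would: the job done as asked, in the order asked, and still so for the second after the job is handed in, with the robot touching nothing.
It also fails if it takes over 61 s, if anything falls off the work surface, if the arm or the gripper's body presses on something with over 40 N, if the wrist force passes 120 N, or if a joint passes its speed limit or range.

## Working session

There is one attempt and no reset: what is moved stays moved. The work goes in short steps, Python scripts to look and compute and a tool call to move; the robot and the scene stay as the last step left them, time stands still between calls to the robot, and variables do not carry over. Pictures are saved under pics/ and viewed, at most 10 in all, crops included, and the job is handed in when it is done.

Besides the shell and the picture viewer there is one more tool, called after ">>>" in YAML: its name, and indented under it one key for each argument. apply_moves: Moves the arm, as the interface text tells. Its arguments: {"type":"object","properties":{"rows":{"type":"array"},"fingers":{"type":"number"},"grip_force":{"type":"number"}},"required":["rows"]}

```bash
mkdir -p pics
cat > h.py <<'E'
import numpy as np, cv2
from bench import sense, eyes, job, models
from scipy.spatial.transform import Rotation as Ro
def world(name,depth,pix,s=None):
    c=eyes.get_calibration(name);K=np.array(c['intrinsics'],float);D=np.array(c['D'],float)
    pix=np.array(pix,float).reshape(-1,2)
    n=cv2.undistortPoints(pix.reshape(-1,1,2),K,D).reshape(-1,2)
    z=depth[pix[:,1].astype(int),pix[:,0].astype(int)]
    P=np.c_[n*z[:,None],z]
    if name=='wrist':
        M=np.array(c['mount']);P=P@M[:3,:3].T+M[:3,3]
        R=Ro.from_euler('xyz',s['tcp_rot'],degrees=True).as_matrix()
        return P@R.T+np.array(s['tool_pos']),z
    return (P-np.array(c['t']))@np.array(c['R']),z
E
python3 - <<'E'
from h import *
s=sense();print(s)
for n in ['scene','top']:
    im,d=eyes.snapshot(n);cv2.imwrite(f'pics/{n}0.png',im[:,:,::-1])
    for k in ['adapter_center','adapter_plug','fixture','nest','tongue_tip','key_sleeve','flux','screw_cup','spool']:
        r=models.place_of(k,n)
        print(n,k,[(np.round(q['xyz'],1).tolist(),round(q['confidence'],2)) for q in r[:2]])
print(sense()['time'])
E
```

```text
{'time': 0.0, 'joint_pos': array([ 6.07108239e+01,  7.51655249e+00,  8.53297140e+01,  6.60555062e-04,
        8.72626351e+01, -4.89271749e+00]), 'qd': array([ 0.06454314,  0.04157447, -0.11045809, -0.00511399,  0.04873697,
       -0.01946234]), 'joint_efforts': array([ 8.92659482e-04, -5.69410551e+01, -5.00543690e+01, -1.96000656e-04,
        1.53724087e-02,  1.02656716e-05]), 'tool_pos': array([247.52596876, 545.9468738 , 230.22522389]), 'tcp_rot': array([-1.79891552e+02, -9.94557244e-03,  1.55603500e+02]), 'ft_force': array([-0.13777889,  0.44491824,  0.7617385 ]), 'wrist_torque': array([-0.0073562 , -0.04417953,  0.02186089]), 'grip_force': 0.0, 'finger_gap': 85.33763667831701}
scene adapter_center [([378.0, -321.0, 6.8], 0.75)]
scene adapter_plug [([695.8, -172.9, 1.5], 0.34), ([527.4, -324.8, 20.4], 0.24)]
scene fixture [([541.1, -277.4, 2.4], 0.8)]
scene nest [([532.7, -329.4, 23.2], 0.96)]
scene tongue_tip [([567.9, -333.9, 38.6], 0.94), ([698.3, -173.2, 3.8], 0.65)]
scene key_sleeve [([551.5, -216.5, 39.5], 0.9)]
scene flux [([506.0, -479.1, 0.4], 0.81)]
scene screw_cup [([695.5, -172.4, 0.1], 0.61)]
scene spool [([573.7, -504.9, 1.4], 0.87)]
top adapter_center [([378.5, -319.5, 9.6], 0.73)]
top adapter_plug [([382.5, -294.4, 6.8], 0.7), ([570.9, -333.4, 40.2], 0.19)]
top fixture [([541.8, -279.3, 1.5], 0.86)]
top nest [([532.5, -322.4, 18.7], 0.95)]
top tongue_tip [([569.7, -331.0, 41.9], 0.74), ([553.1, -219.7, 39.5], 0.71)]
top key_sleeve [([557.1, -216.2, 39.0], 0.56)]
top flux [([507.0, -482.2, -3.7], 0.75)]
top screw_cup [([700.8, -173.2, -0.2], 0.79)]
top spool [([576.1, -501.1, -2.5], 0.65)]
1.0
```

View pics/top0.png

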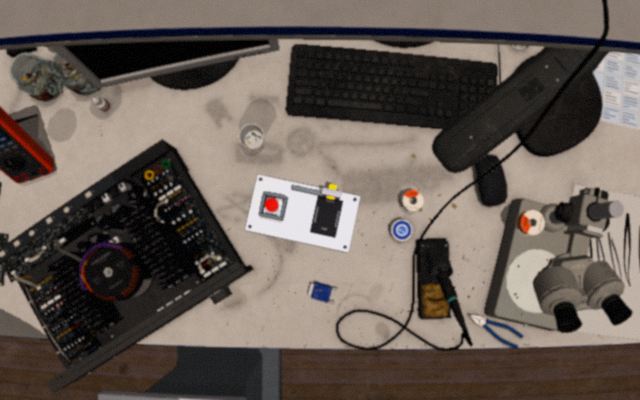

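View pics/scene0.png

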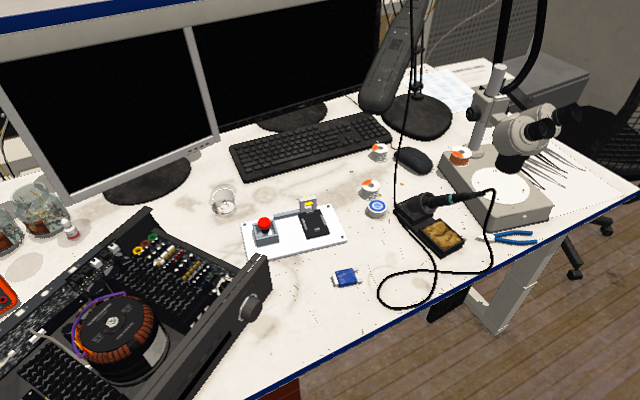

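```bash
cat >> h.py <<'E'
def plan(pts,yaw_end,rows,s=None):
    """rows through way-points; pts list of xyz, rows list of counts per leg; prints tool-frame rows"""
    s=s or sense();p=np.array(s['tool_pos']);y=np.radians(s['tcp_rot'][2])
    N=sum(rows);dy=((np.radians(yaw_end)-y+np.pi)%(2*np.pi)-np.pi)/N;out=[]
    for q,n in zip(pts,rows):
        d=(np.array(q)-p)/n
        for _ in range(n):
            R=Ro.from_euler('ZX',[y,np.pi]).as_matrix()
            out.append([*np.round(R.T@d,1),0,0,round(-dy,4)]);y+=dy
        p=np.array(q,float)
    for i in range(0,len(out),5):print([[float(v) for v in r] for r in out[i:i+5]])
E
python3 - <<'E'
from h import *
im,d=eyes.snapshot('top')
u,v=np.meshgrid(np.arange(640),np.arange(400));pix=np.c_[u.ravel(),v.ravel()]
P,z=world('top',d,pix);P=P[z>0]
for x in range(200,700,50):
    print(x,[int(np.percentile(P[(abs(P[:,0]-x)<25)&(abs(P[:,1]-y)<25)][:,2],99)) if ((abs(P[:,0]-x)<25)&(abs(P[:,1]-y)<25)).any() else None for y in range(550,-401,-50)])
print(eyes.get_calibration('wrist')['mount'])
plan([(400,150,240),(400,-280,240)],81,[7,8])
E
```

```text
200 [None, None, None, None, None, None, None, 116, 116, None, None, None, None, None, None, None, None, None, None, None]
250 [None, None, None, 5, 3, 3, 56, 56, 116, 116, 115, 3, 3, 3, 3, 3, 3, 2, 6, 8]
300 [None, None, None, 3, 4, 44, 58, 50, 99, 114, 116, 115, 4, 3, 3, 3, 4, 3, 7, 3]
350 [None, None, None, 3, 3, 60, 56, 98, 100, 115, 113, 116, 116, 114, 72, 3, 3, 17, 15, 8]
400 [None, None, None, 13, 85, 90, 93, 100, 120, 124, 119, 98, 114, 116, 115, 33, 3, 17, 17, 3]
450 [None, None, None, 9, 104, 110, 108, 113, 122, 123, 119, 99, 98, 68, 115, 3, 3, 11, 14, 3]
500 [None, None, None, 9, 3, 109, 110, 109, 85, 101, 100, 98, 62, 55, 40, 15, 15, 26, 23, 13]
550 [None, None, None, 4, 3, 4, 2, 110, 118, 120, 113, 95, 63, 47, 14, 63, 61, 26, 55, 14]
600 [None, None, None, 4, 80, 83, 21, 4, 108, 117, 118, 63, 52, 3, 7, 38, 25, 55, 56, 12]
650 [None, None, None, 0, 124, 154, 82, 4, 3, 2, 107, 108, 46, 3, 38, 19, 3, 3, 3, 3]
[[-3.00191503e-04 -9.64031158e-01 -2.65789082e-01  6.70978881e+01]
 [ 9.99999955e-01 -2.96592363e-04 -5.36786943e-05 -6.29181850e-01]
 [-2.70830778e-05 -2.65789086e-01  9.64031203e-01 -1.43384915e+02]
 [ 0.00000000e+00  0.00000000e+00  0.00000000e+00  1.00000000e+00]]
[[-43.2, -42.6, -1.2, 0.0, 0.0, 0.0868], [-46.7, -38.7, -1.2, 0.0, 0.0, 0.0868], [-49.9, -34.5, -1.2, 0.0, 0.0, 0.0868], [-52.7, -30.0, -1.2, 0.0, 0.0, 0.0868], [-55.1, -25.4, -1.2, 0.0, 0.0, 0.0868]]
[[-57.1, -20.5, -1.2, 0.0, 0.0, 0.0868], [-58.7, -15.5, -1.2, 0.0, 0.0, 0.0868], [-46.2, -27.5, -0.0, 0.0, 0.0, 0.0868], [-48.4, -23.4, -0.0, 0.0, 0.0, 0.0868], [-50.2, -19.1, -0.0, 0.0, 0.0, 0.0868]]
[[-51.7, -14.7, -0.0, 0.0, 0.0, 0.0868], [-52.8, -10.2, -0.0, 0.0, 0.0, 0.0868], [-53.5, -5.5, -0.0, 0.0, 0.0, 0.0868], [-53.7, -0.9, -0.0, 0.0, 0.0, 0.0868], [-53.6, 3.8, 0.0, 0.0, 0.0, 0.0868]]
```

>>> apply_moves:
  rows:
    - [-43, -42.5, -1, 0, 0, 0.087]
    - [-46.5, -38.5, -1, 0, 0, 0.087]
    - [-50, -34.5, -1, 0, 0, 0.087]
    - [-52.5, -30, -1, 0, 0, 0.087]
    - [-55, -25.5, -1, 0, 0, 0.087]

```text
time: 1.68
tool_pos: [356.3, 262.0, 236.6]
tcp_rot: [179.9, 0.0, 130.5]
ft_force: [1.6, -0.2, -0.5]
finger_gap: 85.3
grip_force: 0.0
```

>>> apply_moves:
  rows:
    - [-57, -20.5, -1, 0, 0, 0.087]
    - [-58.5, -15.5, -1, 0, 0, 0.087]
    - [-46, -27.5, 0, 0, 0, 0.087]
    - [-48.5, -23.5, 0, 0, 0, 0.087]
    - [-50, -19, 0, 0, 0, 0.087]

```text
time: 2.3
tool_pos: [398.6, -12.1, 238.6]
tcp_rot: [179.9, 0.0, 105.6]
ft_force: [1.5, 0.2, -0.5]
finger_gap: 85.5
grip_force: 0.0
```

>>> apply_moves:
  rows:
    - [-51.5, -14.5, 0, 0, 0, 0.087]
    - [-53, -10, 0, 0, 0, 0.087]
    - [-53.5, -5.5, 0, 0, 0, 0.087]
    - [-53.5, -1, 0, 0, 0, 0.087]
    - [-53.5, 4, 0, 0, 0, 0.087]

```text
time: 2.92
tool_pos: [398.4, -280.7, 238.6]
tcp_rot: [180.0, 0.0, 80.6]
ft_force: [0.7, -0.3, 0.7]
finger_gap: 85.1
grip_force: 0.0
```

Run:
```python
from h import *
s=sense();print(s['time'],s['tool_pos'],s['tcp_rot'],s['qd'].round(1))
s=sense();im,d=eyes.snapshot('wrist');cv2.imwrite('pics/w1.png',im[:,:,::-1]);np.savez('w1.npz',im=im,d=d,p=s['tool_pos'],r=s['tcp_rot'])
for k in ['adapter_center','adapter_plug','nest','tongue_tip']:
    print(k,[(np.round(q['xyz'],1).tolist(),round(q['confidence'],2)) for q in models.place_of(k,'wrist')[:2]])
r=models.cut_out('adapter','wrist')
if r:
    m=r[0]['pixels'];v,u=np.nonzero(m);print(r[0]['confidence'],u.min(),u.max(),v.min(),v.max())
    P,z=world('wrist',d,np.c_[u,v],s);P=P[z>0]
    print(np.percentile(P,[1,50,99],axis=0).round(1))
    T=P[P[:,2]>12];b=cv2.minAreaRect(T[:,:2].astype(np.float32));print(b)
```

```text
2.925 [ 398.38541192 -280.68377298  238.59377763] [1.79950952e+02 1.74176566e-02 8.06478437e+01] [-40.5  38.5 -32.9   0.2  -5.7  -0.7]
adapter_center [([377.7, -320.6, 4.7], 0.69)]
adapter_plug []
nest [([524.9, -328.2, 17.9], 0.71)]
tongue_tip [([567.8, -330.0, 42.6], 0.93), ([382.0, -318.6, -0.8], 0.56)]
0.97 288 317 180 227
[[ 357.9 -348.2    4.5]
 [ 380.4 -315.9   15.6]
 [ 397.3 -291.7   17.9]]
((378.8454284667969, -318.793212890625), (53.60799789428711, 33.92226791381836), 75.33120727539062)
```

View pics/w1.png

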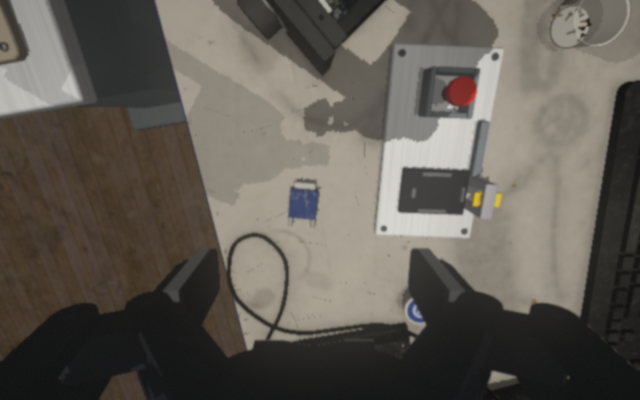

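Run:
```python
from h import *
print(sense()['tool_pos'],sense()['tcp_rot'])
plan([(379,-318,100)],75.5,[4])
```

```text
[ 398.67980846 -278.01799589  238.25112721] [-1.79993809e+02 -2.79359462e-02  8.08829495e+01]
[[-10.6, -3.3, 34.6, 0.0, 0.0, 0.0235], [-10.7, -3.0, 34.6, 0.0, 0.0, 0.0235], [-10.8, -2.8, 34.6, 0.0, 0.0, 0.0235], [-10.9, -2.5, 34.6, 0.0, 0.0, 0.0235]]
```

>>> apply_moves:
  rows:
    - [-10.5, -3, 34.5, 0, 0, 0.0235]
    - [-10.5, -3, 34.5, 0, 0, 0.0235]
    - [-10.5, -3, 34.5, 0, 0, 0.0235]
    - [-11, -2.5, 34.5, 0, 0, 0.0235]
    - [0, 0, 0, 0, 0, 0]

```text
time: 3.85
tool_pos: [377.6, -315.7, 97.8]
tcp_rot: [-179.7, -0.2, 75.5]
ft_force: [-0.2, 0.3, -0.7]
finger_gap: 85.0
grip_force: 0.0
```

Run:
```python
from h import *
s=sense();print(s['time'],s['tool_pos'],s['tcp_rot'],s['qd'].round(1))
im,d=eyes.snapshot('wrist');cv2.imwrite('pics/w2.png',im[:,:,::-1]);np.savez('w2.npz',im=im,d=d,p=s['tool_pos'],r=s['tcp_rot'])
for k in ['adapter_center','adapter_plug']:
    print(k,[(np.round(q['xyz'],1).tolist(),round(q['confidence'],2)) for q in models.place_of(k,'wrist')[:2]])
r=models.cut_out('adapter','wrist')
m=r[0]['pixels'];v,u=np.nonzero(m);print(r[0]['confidence'],u.min(),u.max(),v.min(),v.max())
P,z=world('wrist',d,np.c_[u,v],s);P=P[z>0]
print(np.percentile(P,[1,50,99],axis=0).round(1))
T=P[P[:,2]>np.percentile(P[:,2],60)-2.5];b=cv2.minAreaRect(T[:,:2].astype(np.float32));print(b,len(T))
print(cv2.minAreaRect(P[:,:2].astype(np.float32)))
```

```text
3.85 [ 377.59473213 -315.65824341   97.77011643] [-1.79727488e+02 -1.72842588e-01  7.55212138e+01] [ 0.5 -2.2 -3.3  0.4  2.1 -0.2]
adapter_center [([378.7, -320.3, 8.5], 0.6)]
adapter_plug [([386.6, -291.1, 6.4], 0.68)]
0.74 294 340 170 244
[[ 358.9 -348.8    0.5]
 [ 380.8 -315.2   15.7]
 [ 397.9 -291.5   17.5]]
((380.1136779785156, -315.0212097167969), (45.03227996826172, 33.4543571472168), 75.33478546142578) 2307
((378.8027038574219, -321.018310546875), (58.255855560302734, 36.03825378417969), 76.8944320678711)
```

View pics/w2.png

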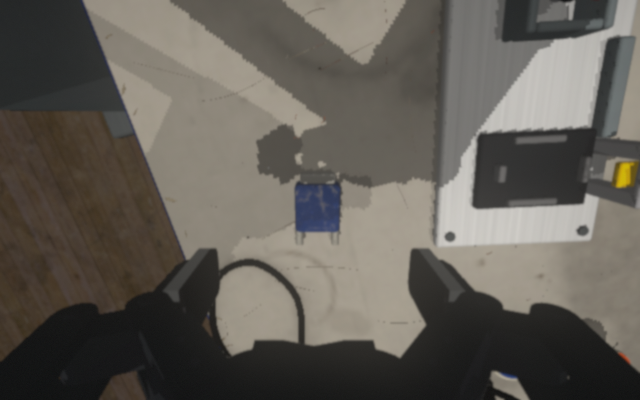

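>>> apply_moves:
  rows:
    - [-1, 1, 30, 0, 0, 0.003]
    - [-1, 1, 30, 0, 0, 0]
    - [0, 0.2, 20, 0, 0, 0]
    - [0, 0, 10, 0, 0, 0]
    - [0, 0, 0, 0, 0, 0]
  fingers: 70

```text
time: 4.68
tool_pos: [381.1, -320.7, 10.8]
tcp_rot: [180.0, 0.0, 75.3]
ft_force: [-1.2, -0.3, 0.8]
finger_gap: 70.0
grip_force: 0.0
```

>>> apply_moves:
  rows:
    - [2, -2, 2, 0, 0, 0]
    - [0, 0, 2, 0, 0, 0]
    - [0, 0, 0, 0, 0, 0]
    - [0, 0, 0, 0, 0, 0]
    - [0, 0, 0, 0, 0, 0]

```text
time: 5.3
tool_pos: [379.4, -318.4, 6.4]
tcp_rot: [180.0, 0.0, 75.3]
ft_force: [-0.5, 0.9, -0.1]
finger_gap: 70.0
grip_force: 0.0
```

Run:
```python
from h import *
for i in range(4):
    s=sense();print(s['tool_pos'],s['tcp_rot'],s['ft_force'])
    eyes.get_calibration('top')
im,d=eyes.snapshot('top');s=sense();print(s['tool_pos'],s['tcp_rot'])
```

```text
[ 379.35926974 -318.38848185    6.44327521] [1.79987872e+02 7.76519823e-03 7.52712672e+01] [-0.52833124  0.93412592 -0.09644623]
[ 379.35926974 -318.38848185    6.44327521] [1.79987872e+02 7.76519823e-03 7.52712672e+01] [-0.52833124  0.93412592 -0.09644623]
[ 379.35926974 -318.38848185    6.44327521] [1.79987872e+02 7.76519823e-03 7.52712672e+01] [-0.52833124  0.93412592 -0.09644623]
[ 379.35926974 -318.38848185    6.44327521] [1.79987872e+02 7.76519823e-03 7.52712672e+01] [-0.52833124  0.93412592 -0.09644623]
[ 379.29812007 -318.31188785    6.33664714] [1.79998814e+02 3.12536497e-03 7.52750377e+01]
```

Close.

>>> apply_moves:
  rows:
    - [0, 0, 0, 0, 0, 0]
    - [0, 0, 0, 0, 0, 0]
    - [0, 0, 0, 0, 0, 0]
    - [0, 0, 0, 0, 0, 0]
    - [0, 0, 0, 0, 0, 0]
  fingers: 25
  grip_force: 35

```text
time: 5.98
tool_pos: [379.4, -318.4, 6.5]
tcp_rot: [180.0, 0.0, 75.3]
ft_force: [0.6, 0.8, 2.8]
finger_gap: 32.8
grip_force: 35.1
```

>>> apply_moves:
  rows:
    - [0, 0, -5, 0, 0, 0]
    - [0, 0, -20, 0, 0, 0]
    - [0, 0, -40, 0, 0, 0]
    - [0, 0, -40, 0, 0, 0]
    - [0, 0, 0, 0, 0, 0]

```text
time: 6.6
tool_pos: [381.2, -320.2, 115.4]
tcp_rot: [179.7, 0.2, 75.3]
ft_force: [1.1, 0.3, -1.4]
finger_gap: 33.0
grip_force: 35.0
```

Run:
```python
from h import *
s=sense();print(s['tool_pos'],s['tcp_rot'],s['finger_gap'],s['grip_force'])
# fixture frame from top camera
im,d=eyes.snapshot('top')
r=models.cut_out('fixture','top');m=r[0]['pixels'];v,u=np.nonzero(m)
P,z=world('top',d,np.c_[u,v]);P=P[(z>0)&(P[:,2]<20)&(P[:,2]>6)];b=cv2.minAreaRect(P[:,:2].astype(np.float32));print(r[0]['confidence'],b,np.median(P[:,2]))
# nest in w2: plate edges
w=np.load('w2.npz');s2=dict(tool_pos=w['p'],tcp_rot=w['r'])
pts=np.array([[540,170],[500,150],[450,180],[455,220],[600,150],[625,175]])
print(world('wrist',w['d'],pts,s2)[0].round(1))
plan([(430,-250,190),(445,-300,190)],-10.5,[5,5])
```

```text
[ 381.22303501 -320.21500143  115.38360961] [179.65611795   0.20823074  75.27843721] 32.96293742793931 34.96440768241882
0.58 ((540.760498046875, -275.98968505859375), (220.29019165039062, 120.30325317382812), 78.344970703125) 11.780388083846649
[[ 537.8 -329.    20.3]
 [ 512.4 -308.1   19.8]
 [ 478.5 -322.7   13.1]
 [ 477.9 -354.5   12.9]
 [ 575.2 -323.8   24.1]
 [ 571.6 -336.3   46. ]]
[[15.8, 6.3, -15.7, 0.0, 0.0, 0.1497], [16.5, 3.9, -15.7, 0.0, 0.0, 0.1497], [16.9, 1.4, -15.7, 0.0, 0.0, 0.1497], [17.0, -1.1, -15.7, 0.0, 0.0, 0.1497], [16.6, -3.7, -15.7, 0.0, 0.0, 0.1497]]
[[-2.8, 10.1, 0.0, 0.0, 0.0, 0.1497], [-1.3, 10.4, 0.0, 0.0, 0.0, 0.1497], [0.3, 10.4, 0.0, 0.0, 0.0, 0.1497], [1.8, 10.3, 0.0, 0.0, 0.0, 0.1497], [3.3, 9.9, 0.0, 0.0, 0.0, 0.1497]]
```

Run:
```python
from h import *
plan([(461,-311,125)],-11.65,[10])
```

```text
[[2.8, 7.7, -1.4, 0.0, 0.0, 0.1517], [3.9, 7.2, -1.4, 0.0, 0.0, 0.1517], [5.0, 6.5, -1.4, 0.0, 0.0, 0.1517], [5.9, 5.7, -1.4, 0.0, 0.0, 0.1517], [6.7, 4.8, -1.4, 0.0, 0.0, 0.1517]]
[[7.3, 3.7, -1.4, 0.0, 0.0, 0.1517], [7.8, 2.5, -1.4, 0.0, 0.0, 0.1517], [8.1, 1.3, -1.4, 0.0, 0.0, 0.1517], [8.2, 0.1, -1.4, 0.0, 0.0, 0.1517], [8.1, -1.1, -1.4, 0.0, 0.0, 0.1517]]
```

>>> apply_moves:
  rows:
    - [3, 7.5, -1.5, 0, 0, 0.1517]
    - [4, 7, -1.5, 0, 0, 0.1517]
    - [5, 6.5, -1.5, 0, 0, 0.1517]
    - [6, 5.5, -1.5, 0, 0, 0.1517]
    - [6.5, 5, -1.5, 0, 0, 0.1517]

```text
time: 7.32
tool_pos: [418.9, -313.2, 116.6]
tcp_rot: [-179.8, 0.1, 31.5]
ft_force: [-0.4, 0.0, -1.5]
finger_gap: 33.1
grip_force: 35.0
```

>>> apply_moves:
  rows:
    - [7.5, 3.5, -1.5, 0, 0, 0.1517]
    - [8, 2.5, -1.5, 0, 0, 0.1517]
    - [8, 1.5, -1.5, 0, 0, 0.1517]
    - [8, 0, -1.5, 0, 0, 0.1517]
    - [8, -1, -1.5, 0, 0, 0.1517]

```text
time: 7.95
tool_pos: [459.5, -309.5, 124.0]
tcp_rot: [-179.9, 0.2, -11.9]
ft_force: [0.1, 0.4, -0.3]
finger_gap: 32.4
grip_force: 35.0
```

>>> apply_moves:
  rows:
    - [0, 0, 0, 0, 0, 0]
    - [0, 0, 0, 0, 0, 0]
    - [0, 0, 0, 0, 0, 0]
    - [0, 0, 0, 0, 0, 0]
    - [0, 0, 0, 0, 0, 0]

```text
time: 8.57
tool_pos: [460.3, -310.5, 126.4]
tcp_rot: [180.0, -0.0, -11.6]
ft_force: [-0.4, -0.8, 0.1]
finger_gap: 32.8
grip_force: 35.0
```

Run:
```python
from h import *
s=sense();print(s['time'],s['tool_pos'],s['tcp_rot'],s['qd'].round(1),s['finger_gap'],s['grip_force'])
im,d=eyes.snapshot('wrist');np.savez('w3.npz',im=im,d=d,p=s['tool_pos'],r=s['tcp_rot'])
big=cv2.resize(im[:,:,::-1],(800,500));cv2.imwrite('pics/w3.png',big)
for k in ['nest','tongue_tip','key_sleeve','adapter_center']:
    print(k,[(np.round(q['xyz'],1).tolist(),round(q['confidence'],2)) for q in models.place_of(k,'wrist')[:2]])
```

```text
8.575 [ 460.34849811 -310.53263718  126.35593392] [ 1.79996777e+02 -5.13521465e-03 -1.16237149e+01] [-0.   0.  -0.   0.1  0.1  0.1] 32.75716048520741 34.96264636516571
nest [([527.1, -328.4, 17.8], 0.61)]
tongue_tip [([568.0, -333.3, 44.1], 0.92), ([550.6, -222.4, 38.0], 0.7)]
key_sleeve [([551.5, -221.8, 37.0], 0.62)]
adapter_center [([456.8, -306.9, 125.3], 0.9)]
```

View pics/w3.png

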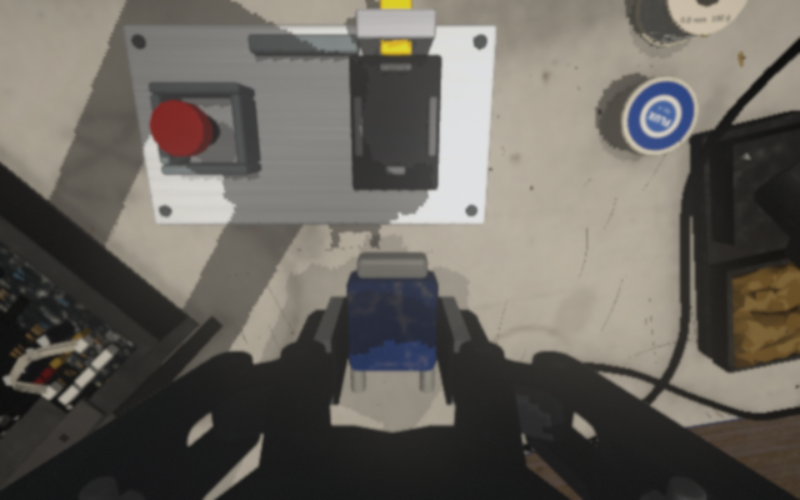

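Run:
```python
from h import *
w=np.load('w3.npz');im=w['im'][:,:,::-1]
a=cv2.resize(im[40:160,270:360],None,fx=4,fy=4,interpolation=cv2.INTER_CUBIC)
b=cv2.resize(im[195:315,270:360],None,fx=4,fy=4,interpolation=cv2.INTER_CUBIC)
c=np.hstack([a,b])
c=cv2.convertScaleAbs(c,alpha=1.6)
cv2.imwrite('pics/w3c.png',c)
```

```text
(no output)
```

View pics/w3c.png

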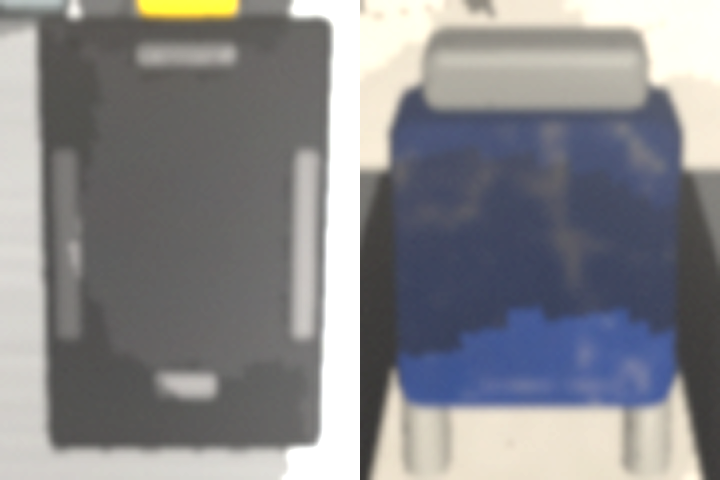

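Run:
```python
from h import *
w=np.load('w3.npz');s=dict(tool_pos=w['p'],tcp_rot=w['r'])
c=eyes.get_calibration('wrist');K=np.array(c['intrinsics']);D=np.array(c['D']);M=np.array(c['mount'])
def hit(u,v,v0,zt):  # crop px -> point on tool plane z=zt
    p=np.array([[[270+(u+.5)/4-.5,v0+(v+.5)/4-.5]]],float)
    n=cv2.undistortPoints(p,K,D).ravel();r=M[:3,:3]@[n[0],n[1],1];o=M[:3,3]
    return (o+r*(zt-o[2])/r[2])[:2].round(2)
tz=w['p'][2]
for k,u,v,h in [('ribL',80,244,24),('ribR',290,244,24),('front',186,67,26),('rear',186,372,27)]:
    print(k,hit(u,v,40,tz-h))
for k,u,v in [('rearL',42,390),('rearR',318,390),('rear',180,404),('frontL',34,125),('frontR',321,125)]:
    print(k,hit(u,v,195,-9.5))
print('plugend low/high',hit(177,30,195,-9.5+5),hit(177,30,195,6.5))
```

```text
ribL [ 74.98 -17.08]
ribR [74.96 21.77]
front [104.85   2.46]
rear [51.95  2.55]
rearL [-15.64 -15.3 ]
rearR [-15.64  17.56]
rear [-17.53   1.13]
frontL [ 17.88 -15.25]
frontR [17.87 16.91]
plugend low/high [27.52  0.78] [24.36  0.79]
```

>>> apply_moves:
  rows:
    - [25, 0.7, 0, 0, 0, 0]
    - [25, 0, 0, 0, 0, 0]
    - [23.4, 0, 30, 0, 0, 0]
    - [0, 0, 30, 0, 0, 0]
    - [0, 0, 20, 0, 0, 0]

```text
time: 9.45
tool_pos: [531.6, -325.4, 44.3]
tcp_rot: [-179.9, 0.1, -11.6]
ft_force: [0.6, -0.3, 0.3]
finger_gap: 32.9
grip_force: 34.9
```

>>> apply_moves:
  rows:
    - [0, 0, 8, 0, 0, 0]
    - [0, 0, 0, 0, 0, 0]
    - [0, 0, 0, 0, 0, 0]
    - [0, 0, 0, 0, 0, 0]
    - [0, 0, 0, 0, 0, 0]

```text
time: 10.07
tool_pos: [532.6, -326.3, 39.1]
tcp_rot: [180.0, -0.1, -11.6]
ft_force: [1.0, 1.3, -0.2]
finger_gap: 32.9
grip_force: 34.9
```

Run:
```python
from h import *
s=sense();print(s['tool_pos'],s['tcp_rot'],s['ft_force'])
p0=np.array([460.35,-310.53,126.36]);R=Ro.from_euler('xyz',[180,0,-11.62],degrees=True).as_matrix();print(R.T@(s['tool_pos']-p0))
```

```text
[ 532.57865487 -326.28698333   39.11015504] [ 1.79968233e+02 -6.60051416e-02 -1.16448630e+01] [ 1.02438483  1.31430093 -0.1622381 ]
[73.92209777  0.88575948 87.24984496]
```

>>> apply_moves:
  rows:
    - [-0.5, 0, 3, 0, 0, 0]
    - [0, 0, 3, 0, 0, 0]
    - [0, 0, 2.5, 0, 0, 0]
    - [0, 0, 2, 0, 0, 0]
    - [0, 0, 0, 0, 0, 0]

```text
time: 10.7
tool_pos: [531.5, -325.8, 27.5]
tcp_rot: [-180.0, 0.0, -11.6]
ft_force: [-0.6, -0.8, -0.3]
finger_gap: 33.1
grip_force: 34.9
```

>>> apply_moves:
  rows:
    - [0, 0, 0.5, 0, 0, 0]
    - [0, 0, 0.5, 0, 0, 0]
    - [0, 0, 0.5, 0, 0, 0]
    - [0, 0, 0, 0, 0, 0]
    - [0, 0, 0, 0, 0, 0]

```text
time: 11.32
tool_pos: [531.8, -325.9, 26.5]
tcp_rot: [180.0, -0.0, -11.6]
ft_force: [-0.8, 0.6, 3.1]
finger_gap: 33.0
grip_force: 35.3
```

>>> apply_moves:
  rows:
    - [0, 0, 0, 0, 0, 0]
    - [0, 0, 0, 0, 0, 0]
    - [0, 0, 0, 0, 0, 0]
    - [0, 0, 0, 0, 0, 0]
    - [0, 0, 0, 0, 0, 0]
  fingers: 50

```text
time: 11.95
tool_pos: [531.7, -325.9, 26.3]
tcp_rot: [-180.0, 0.0, -11.6]
ft_force: [0.2, -0.1, -0.1]
finger_gap: 50.3
grip_force: 0.0
```

>>> apply_moves:
  rows:
    - [0, 0, -5, 0, 0, 0]
    - [0, 0, -25, 0, 0, 0]
    - [-25, 0, -40, 0, 0, 0]
    - [-30, 0, -30, 0, 0, 0]
    - [-15, 0, 0, 0, 0, 0]

```text
time: 12.58
tool_pos: [463.9, -313.0, 130.3]
tcp_rot: [179.8, -0.3, -11.7]
ft_force: [-0.5, -0.8, 0.5]
finger_gap: 50.0
grip_force: 0.0
```

>>> apply_moves:
  rows:
    - [0, 0, 0, 0, 0, 0]
    - [0, 0, 0, 0, 0, 0]
    - [0, 0, 0, 0, 0, 0]
    - [0, 0, 0, 0, 0, 0]
    - [0, 0, 0, 0, 0, 0]
  fingers: 0

```text
time: 13.2
tool_pos: [463.2, -311.7, 126.0]
tcp_rot: [-180.0, 0.0, -11.6]
ft_force: [0.6, -0.5, -0.3]
finger_gap: 0.1
grip_force: 0.0
```

Run:
```python
from h import *
s=sense();print(s['time'],s['tool_pos'],s['tcp_rot'],s['ft_force'],s['finger_gap'])
im,d=eyes.snapshot('wrist');np.savez('w4.npz',im=im,d=d,p=s['tool_pos'],r=s['tcp_rot'])
b=cv2.resize(im[0:200,80:400,::-1],None,fx=2.5,fy=2.5,interpolation=cv2.INTER_CUBIC)
cv2.imwrite('pics/w4.png',cv2.convertScaleAbs(b,alpha=1.3))
for k in ['adapter_center','adapter_plug','key_sleeve']:
    print(k,[(np.round(q['xyz'],1).tolist(),round(q['confidence'],2)) for q in models.place_of(k,'wrist')[:2]])
def zs(n):
    r=models.cut_out(n,'wrist')[0]
    v,u=np.nonzero(r['pixels']);P,z=world('wrist',d,np.c_[u,v],s);return P[z>0]
P=zs('key');print(np.percentile(P,[1,50,90,99],axis=0).round(1))
T=P[P[:,2]>np.percentile(P[:,2],95)-3];print(cv2.minEnclosingCircle(T[:,:2].astype(np.float32)),T.mean(0),len(T))
P=zs('adapter');T=P[abs(P[:,2]-36)<3];print(np.percentile(P[:,2],[2,50,98]),cv2.minAreaRect(T[:,:2].astype(np.float32)))
```

```text
13.2 [ 463.23425371 -311.65253925  125.98280318] [-1.79986055e+02  2.62636032e-02 -1.16307043e+01] [ 0.5857938  -0.46826972 -0.32330697] 0.06244440813236429
adapter_center [([525.4, -320.1, 25.9], 0.56)]
adapter_plug [([555.3, -327.5, 26.5], 0.75)]
key_sleeve [([549.1, -222.8, 35.6], 0.83)]
[[ 540.1 -233.8   32.4]
 [ 552.8 -222.9   62.1]
 [ 562.2 -211.8   63.2]
 [ 566.  -207.3   64. ]]
((552.8179931640625, -220.0845184326172), 14.167571067810059) [ 553.2236737  -220.628332     62.36273574] 1541
[29.7823343  35.77925023 37.53407694] ((535.32958984375, -327.0870361328125), (33.57987594604492, 45.15673828125), 79.16651153564453)
```

View pics/w4.png

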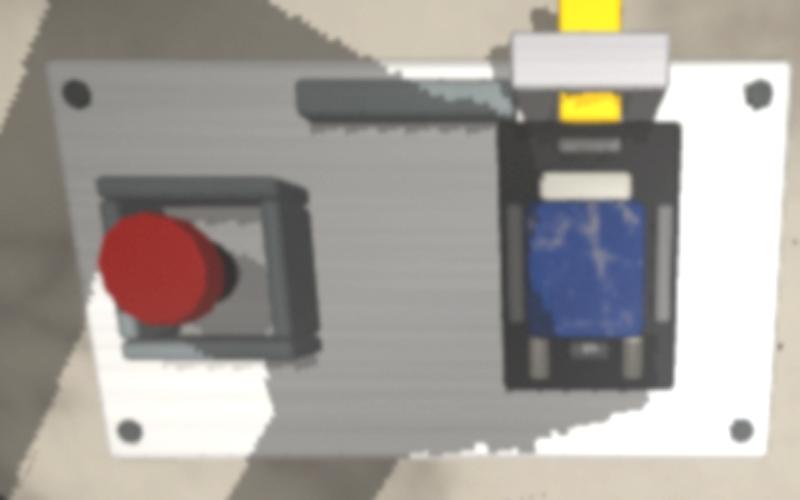

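Run:
```python
from h import *
plan([(553,-218.5,126),(553,-218.5,76)],-11.65,[4,2])
```

```text
[[17.3, -27.4, 0.1, 0.0, 0.0, 0.0], [17.3, -27.4, 0.1, 0.0, 0.0, 0.0], [17.3, -27.4, 0.1, 0.0, 0.0, 0.0], [17.3, -27.4, 0.1, 0.0, 0.0, 0.0], [0.0, -0.0, 25.0, 0.0, 0.0, 0.0]]
[[0.0, -0.0, 25.0, 0.0, 0.0, 0.0]]
```

>>> apply_moves:
  rows:
    - [17.3, -27.4, 0, 0, 0, 0]
    - [17.3, -27.4, 0, 0, 0, 0]
    - [17.3, -27.4, 0, 0, 0, 0]
    - [17.3, -27.4, 0, 0, 0, 0]
    - [0, 0, 20, 0, 0, 0]

```text
time: 14.12
tool_pos: [555.7, -217.5, 107.9]
tcp_rot: [180.0, -0.3, -11.5]
ft_force: [-0.7, -0.4, 0.1]
finger_gap: 0.2
grip_force: 0.0
```

>>> apply_moves:
  rows:
    - [0, 0, 20, 0, 0, 0]
    - [0, 0, 10, 0, 0, 0]
    - [0, 0, 0, 0, 0, 0]
    - [0, 0, 0, 0, 0, 0]
    - [0, 0, 0, 0, 0, 0]

```text
time: 14.75
tool_pos: [553.5, -218.9, 77.3]
tcp_rot: [180.0, -0.1, -11.7]
ft_force: [-0.7, 0.5, 0.1]
finger_gap: -0.3
grip_force: 0.0
```

>>> apply_moves:
  rows:
    - [0, 0, 3, 0, 0, 0]
    - [0, 0, 3, 0, 0, 0]
    - [0, 0, 2, 0, 0, 0]
    - [0, 0, 1, 0, 0, 0]
    - [0, 0, 0, 0, 0, 0]

```text
time: 15.38
tool_pos: [553.0, -218.3, 67.1]
tcp_rot: [-180.0, 0.0, -11.6]
ft_force: [-0.7, -0.4, 0.6]
finger_gap: 0.1
grip_force: 0.0
```

>>> apply_moves:
  rows:
    - [0, 0, 0.8, 0, 0, 0]
    - [0, 0, 0.8, 0, 0, 0]
    - [0, 0, 0.8, 0, 0, 0]
    - [0, 0, 0.6, 0, 0, 0]
    - [0, 0, 0, 0, 0, 0]

```text
time: 16.0
tool_pos: [553.0, -218.3, 64.2]
tcp_rot: [-180.0, 0.0, -11.6]
ft_force: [-0.3, -0.5, 0.2]
finger_gap: -0.4
grip_force: 0.0
```

>>> apply_moves:
  rows:
    - [0, 0, 0.5, 0, 0, 0]
    - [0, 0, 0.5, 0, 0, 0]
    - [0, 0, 0.5, 0, 0, 0]
    - [0, 0, 0.5, 0, 0, 0]
    - [0, 0, 0, 0, 0, 0]

```text
time: 16.62
tool_pos: [553.0, -218.3, 62.2]
tcp_rot: [-180.0, 0.0, -11.6]
ft_force: [0.2, 0.1, 0.4]
finger_gap: 0.1
grip_force: 0.0
```

>>> apply_moves:
  rows:
    - [0, 0, 0.3, 0, 0, 0]
    - [0, 0, 0.3, 0, 0, 0]
    - [0, 0, 0.3, 0, 0, 0]
    - [0, 0, 0.3, 0, 0, 0]
    - [0, 0, 0, 0, 0, 0]

```text
time: 17.25
tool_pos: [553.1, -218.4, 61.5]
tcp_rot: [180.0, -0.0, -11.6]
ft_force: [-2.3, 1.2, 6.0]
finger_gap: -0.1
grip_force: 2.6
```

>>> apply_moves:
  rows:
    - [0, 0, 0.3, 0, 0, 0]
    - [0, 0, 0.3, 0, 0, 0]
    - [0, 0, 0.3, 0, 0, 0]
    - [0, 0, 0.3, 0, 0, 0]
    - [0, 0, 0, 0, 0, 0]

```text
time: 17.88
tool_pos: [553.2, -218.5, 60.8]
tcp_rot: [180.0, -0.0, -11.6]
ft_force: [-4.4, 2.2, 8.5]
finger_gap: -0.2
grip_force: 4.5
```

>>> apply_moves:
  rows:
    - [0, 0, 0.4, 0, 0, 0]
    - [0, 0, 0.4, 0, 0, 0]
    - [0, 0, 0.4, 0, 0, 0]
    - [0, 0, 0, 0, 0, 0]
    - [0, 0, 0, 0, 0, 0]

```text
time: 18.5
tool_pos: [553.2, -218.4, 59.6]
tcp_rot: [180.0, -0.0, -11.6]
ft_force: [-3.7, 2.0, 9.1]
finger_gap: -0.2
grip_force: 4.3
```

>>> apply_moves:
  rows:
    - [0, 0, 0.4, 0, 0, 0]
    - [0, 0, 0.4, 0, 0, 0]
    - [0, 0, 0.4, 0, 0, 0]
    - [0, 0, 0, 0, 0, 0]
    - [0, 0, 0, 0, 0, 0]

```text
time: 19.12
tool_pos: [553.1, -218.4, 57.4]
tcp_rot: [180.0, -0.0, -11.6]
ft_force: [-1.6, 0.4, 1.9]
finger_gap: -0.3
grip_force: 0.7
```

Past the peak; about 1 mm more to go over centre.

>>> apply_moves:
  rows:
    - [0, 0, 0.3, 0, 0, 0]
    - [0, 0, 0.3, 0, 0, 0]
    - [0, 0, 0.3, 0, 0, 0]
    - [0, 0, 0, 0, 0, 0]
    - [0, 0, 0, 0, 0, 0]

```text
time: 19.75
tool_pos: [553.0, -218.4, 56.6]
tcp_rot: [180.0, 0.0, -11.6]
ft_force: [0.7, -0.2, -0.1]
finger_gap: -0.2
grip_force: 0.0
```

Run:
```python
from h import *
s=sense();im,d=eyes.snapshot('wrist');print(s['time'],s['tool_pos'])
P=models.place_of('tongue_tip','wrist');print(P[:1])
```

```text
19.75 [ 553.03257568 -218.35304596   56.57981791]
[]
```

>>> apply_moves:
  rows:
    - [0, 0, -5, 0, 0, 0]
    - [0, 0, -25, 0, 0, 0]
    - [-17, 27, -40, 0, 0, 0]
    - [-17, 27, 0, 0, 0, 0]
    - [-35, 28, 0, 0, 0, 0]

```text
time: 20.48
tool_pos: [469.3, -285.9, 128.2]
tcp_rot: [179.9, -0.2, -11.6]
ft_force: [-0.1, -0.1, 0.5]
finger_gap: 0.3
grip_force: 0.0
```

>>> apply_moves:
  rows:
    - [0, 0, 0, 0, 0, 0]
    - [0, 0, 0, 0, 0, 0]
    - [0, 0, 0, 0, 0, 0]
    - [0, 0, 0, 0, 0, 0]
    - [0, 0, 0, 0, 0, 0]

```text
time: 21.1
tool_pos: [469.3, -284.4, 126.5]
tcp_rot: [-180.0, 0.0, -11.6]
ft_force: [1.4, 0.2, -0.4]
finger_gap: -0.1
grip_force: 0.0
```

Run:
```python
from h import *
s=sense();print(s['time'],s['tool_pos'],s['ft_force'])
im,d=eyes.snapshot('wrist')
b=cv2.resize(im[0:200,80:400,::-1],None,fx=2.5,fy=2.5,interpolation=cv2.INTER_CUBIC)
cv2.imwrite('pics/w5.png',cv2.convertScaleAbs(b,alpha=1.3))
r=models.cut_out('key','wrist')[0];v,u=np.nonzero(r['pixels']);P,z=world('wrist',d,np.c_[u,v],s);print(np.percentile(P[z>0][:,2],[50,90,99]))
```

```text
21.1 [ 469.27137826 -284.37804669  126.49583411] [ 1.39462595  0.18228332 -0.39628882]
[55.42100091 56.38103682 57.07365995]
```

View pics/w5.png

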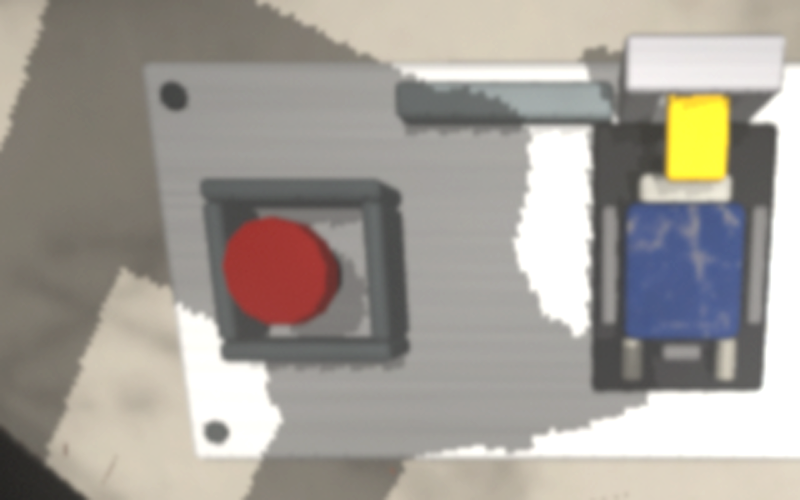

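The key stays down, with its top at about 55.4 mm against 62.4 mm before. The tongue at (697,140) lies over the plug, and the adapter is in place.

```bash
python3 -c "
from bench import job;print(job.hand_in())"
```

```text
the job is handed in; nothing more can be done
None
```

The job is handed in: the adapter lies flat in the nest with the tongue over its plug, and the red key snapped through and stays down; the highest force read while pressing was about 10 N.

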